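Sort the leftover hardware back into its bins

ROBOT

A 6-joint arm with a two-finger parallel gripper is mounted at the origin on the work surface. World frame = base frame: x ahead of the robot, y to its left, z up, the work surface at z = 0. Lengths are in m, angles in rad, forces in N, time in s.
With the tool pointing down it reaches from about 0.325 to 0.85 m from the base axis. Payload 4.4 kg.
Tool frame: the origin (TCP) lies at the very end of the fingers, on their centre line; the grasp point (between the pads) lies 19 mm behind it (env.grip_depth is the distance from the TCP to the grasp point, in m); z points along the fingers, y is the line along which they close (so a half turn about z gives the same grasp; the last joint's range is limited). The gripper opens to 94 mm and grips with 3 to 60 N. Pads are 16 mm wide; open, the fingers measure 119 mm over their backs; the gripper's body (75 mm by 177 mm) begins 78 mm behind the grasp point.
Start: joints at [-1.494, 0.207, 1.542, -0, 1.393, -0.15], TCP at [0.13, -0.56, 0.205] pointing down, gripper open.
Joint ranges: [-2.73, 2.73], [-0.86, 2.22], [0.23, 2.46], [-1.11, 4.25], [0.08, 2.63], [-2.82, 2.82]. Speed limits (rad/s): [2.79, 2.79, 3.14, 3.14, 3.14, 3.14].

INTERFACE

Orientations are given as a rotation vector (axis times angle).
In Python, from workcell import env, get_image, finder gives the robot as it stands. Calls block until the motion is done:
- env.move_pose(position, orientation): joint-space move of the TCP to a pose.
- env.move_l(position, rot=None, feed=0.15, threshold=None): straight line of the TCP; rot=None keeps the orientation; feed is the mean speed in m/s. With threshold (N) it stops when the force on the tool has changed by that much, and returns True; else False.
- env.set_joints(angles): joint-space move.
- env.command_gripper(opening, strength=None): finger opening in m; strength is the grip in N (None keeps the last); returns when the fingers have stopped.
- env.hold(seconds).
- env.ik(position, orientation): joint angles nearest the present ones, or None.
- env.sense(): the state.
- get_image(name): name is "side" or "top" or "wrist"; returns a dict with "frame" (384x512x3 uint8, red, green, blue), "depth" (384x512 float32, m along the optical axis (not along the pixel's ray), 0 where there is no reading), "mtx" (3x3 intrinsics, pixels), "rvec" (rotation vector, rad) and "tvec" (3), from world to camera coordinates, as OpenCV has them; the wrist camera has in their place "T_tool_cam" (4x4, takes a point from camera to tool coordinates, whose origin is the TCP and whose axes are the flange's). Camera axes: x right, y down, z forward; pixel columns grow to the right and rows downward; lengths in m; the calibration is good to about 2 mm. A picture is of the moment at which its call begins: read the wrist's pose just before it.
A pose or a line that the arm cannot do raises env.PlanningError and nothing moves.
- env.finish_job(): hands the job in; it is judged then, once.
Trained networks look in a picture, given as the dict that the camera call returned (one of the last four; its "shot" number tells which), for a name from the list of things; names that differ only in an ending like _2 or _b are one class to them, and where a whole thing is asked for, a point or a joint stands for the part that bears it (a point fixed in the world has none). Each returns a list of dicts, best first, with "conf" (0 to 1); they miss things now and then, are a little off and sometimes report something else, mostly with a low value. They report only what shows in the picture. A call takes as long as a camera call.
- finder.cut_out(picture, thing): "region" (384x512 bool, what is visible of it).
- finder.pinpoint(picture, thing): "centre" ([x, y, z] in m, in world coordinates, good to about 4 mm: a listed point, or the origin of a listed thing).
The state is a dict: "clock": time; "joint_positions": joint angles; "joint_velocities": joint speeds; "joint_torque": joint torques, N m; "position": TCP position; "tool_rot": TCP orientation; "contact_force": force on the tool from outside, world axes, zero at the start; "torque": the same for the moment, N m; "width": finger opening in m; "grasp_force": force on a finger pad.
Only numpy, scipy, OpenCV 4.12 (cv2) and the standard library are available. Lean on these libraries where they do the work, as an engineer would, in place of code of your own. Each camera call takes 0.05 s, during which the arm holds its last target. There are 200 camera calls.

TASK

Clear the leftover hardware off the bench: put the gold hex nut, the washer, the bolt and the black bush each into the empty front bay of the bin that holds the same kind. The bush sits flush in the ejector fixture, so press the red pad of its lever down to raise it before you grip it. Leave every part down on the floor of its bay, not propped on a wall, and let go of everything.

Things in the scene. Friction and masses are not known exactly. Their poses are not given: they have to be found in the camera images.
- nut: big loose hex nut, yellow-gold plated, 46 mm across flats, 24 mm high, 28 mm hole, 0.2 kg, lying flat on the table. Origin at its centre (12 mm above the table); z is its axis (grip the outside: no finger fits the hole), x is square to one pair of flats (flats every 60 degrees from there).
- washer: loose thick flat washer, bright zinc, 56 mm across, 31 mm hole, 8 mm thick, 0.1 kg, lying flat. Origin at its centre (4 mm above the table), z its axis. Grip it by the outside: no finger fits the hole.
- bolt: loose bright-zinc hex-head bolt, 73 mm long, lying: shank 20 mm thick and 60 mm long, head 30 mm across flats and 13 mm thick, 0.23 kg. Origin on its axis at the balance point, 30 mm from the head's end face, 14 mm above the table; x points from the head to the shank end (the bolt itself slopes 5 degrees down that way), z up.
- bush: black steel bush (thick ring), 34 mm outside, 18 mm bore (takes no finger), 28 mm long, 0.14 kg, at the start upright and flush in the hole of the ejector fixture's block. Origin at its centre (14 mm below its top), z its axis. Ejected, it rises 14 mm and stays standing in the hole, to be gripped by the raised part and pulled straight up.
- ejector_pad (a point): centre of the upper face of the red press pad (26 x 24 mm) on the fixture's rocker lever, 40 mm above the table at the start, 111 mm from the bush's axis. Pushing it straight down 15 mm (some 6 N, then it meets its stop) raises the bush; the lever is stiff and stays where it is left.
- ejector (a joint): angle (rad) of the rocker lever of the small blue-based fixture: 0 bush flush, 0.26 fully pressed, bush raised 14 mm. The base is 64 x 160 mm; its aluminium block is 60 x 60 mm with the top 44 mm above the table, the hole in its middle 36 mm wide.
- bin_nuts: fixed grey steel bin holding gold hex nuts. Near part (its -x): an empty bay, 100 (x) by 125 (y) mm inside, floor 3 mm thick, walls 25 mm high and 3 mm thick on all sides. Behind it (+x) a 62 mm deep compartment full of that stock, up to 60 mm above the table. Origin: on the table under the bay's middle; x points to the stock (away from the robot), z up.
- bin_washers: fixed grey steel bin holding flat bright washers. Near part (its -x): an empty bay, 100 (x) by 125 (y) mm inside, floor 3 mm thick, walls 25 mm high and 3 mm thick on all sides. Behind it (+x) a 62 mm deep compartment full of that stock, up to 60 mm above the table. Origin: on the table under the bay's middle; x points to the stock (away from the robot), z up.
- bin_bolts: fixed grey steel bin holding bright bolts. Near part (its -x): an empty bay, 100 (x) by 125 (y) mm inside, floor 3 mm thick, walls 25 mm high and 3 mm thick on all sides. Behind it (+x) a 62 mm deep compartment full of that stock, up to 60 mm above the table. Origin: on the table under the bay's middle; x points to the stock (away from the robot), z up.
- bin_bushes: fixed grey steel bin holding black bushes. Near part (its -x): an empty bay, 100 (x) by 125 (y) mm inside, floor 3 mm thick, walls 25 mm high and 3 mm thick on all sides. Behind it (+x) a 62 mm deep compartment full of that stock, up to 60 mm above the table. Origin: on the table under the bay's middle; x points to the stock (away from the robot), z up.

How it is judged:
By the outcome, as a careful person would: the job done as asked, in the order asked, and still so for the second after the job is handed in, with the robot touching nothing.
It also fails if it takes over 128 s, if anything falls off the work surface, if the arm or the gripper's body presses on something with over 40 N, if the wrist force passes 120 N, or if a joint passes its speed limit or range.

## Working session

There is one attempt and no reset: what is moved stays moved. The work goes in short steps, each a Python script; the robot and the scene stay as the last script left them, time stands still between calls to the robot, and variables do not carry over. Pictures are saved under pics/ and viewed, at most 14 in all, crops included, and the job is handed in when it is done.

```bash
ls; mkdir -p pics
cat > h.py <<'E'
import numpy as np, cv2
from workcell import env, get_image, finder
from scipy.spatial.transform import Rotation as R
THINGS=["nut","washer","bolt","bush","ejector_pad","bin_nuts","bin_washers","bin_bolts","bin_bushes"]
def save(p,name): cv2.imwrite(f"pics/{name}.png",p["frame"][...,::-1])
def cloud(p):
    v,u=np.mgrid[0:384,0:512]; K=p["mtx"]; d=p["depth"]
    c=np.stack([(u-K[0,2])/K[0,0]*d,(v-K[1,2])/K[1,1]*d,d],-1)
    if "T" in p: return c@p["T"][:3,:3].T+p["T"][:3,3]
    Rm=R.from_rotvec(np.ravel(p["rvec"])).as_matrix()
    return (c-np.ravel(p["tvec"]))@Rm
def wrist():
    s=env.sense(); p=get_image("wrist"); T=np.eye(4)
    T[:3,:3]=R.from_rotvec(s["tool_rot"]).as_matrix(); T[:3,3]=s["position"]
    p["T"]=T@p["T_tool_cam"]; return p
def down(a):  # tool down, closing axis (y) along world direction a (rad)
    y=np.array([np.cos(a),np.sin(a),0]); z=np.array([0,0,-1.]); x=np.cross(y,z)
    return R.from_matrix(np.stack([x,y,z],1)).as_rotvec()
E
python3 - <<'E'
from h import *
np.set_printoptions(precision=4,suppress=True)
print(env.sense())
for n in ["top","side"]:
    p=get_image(n); save(p,n+"1"); C=cloud(p)
    for t in THINGS:
        a=finder.pinpoint(p,t); b=finder.cut_out(p,t)
        print(n,t,[(np.round(x["centre"],4),round(x["conf"],2)) for x in a[:2]])
        for x in b[:1]:
            m=x["region"]&(p["depth"]>0); q=C[m]; vv,uu=np.nonzero(m)
            print("   cut",round(x["conf"],2),m.sum(),"px",uu.mean().round(),vv.mean().round(),"med",np.median(q,0),"min",np.percentile(q,2,axis=0),"max",np.percentile(q,98,axis=0))
E
```

```text
pics
{'clock': 0.0, 'joint_positions': array([-1.4935,  0.2075,  1.5429,  0.    ,  1.3935, -0.1505]), 'joint_velocities': array([-0.0002,  0.0015,  0.0008,  0.0021, -0.0009,  0.0002]), 'joint_torque': array([  0.0005, -37.0874, -28.1422,   0.0699,   0.0361,  -0.0002]), 'position': array([ 0.1298, -0.5593,  0.2043]), 'tool_rot': array([-3.119 , -0.3567, -0.0001]), 'contact_force': array([ 0.3265, -0.2027,  0.7563]), 'torque': array([-0.0464, -0.0178,  0.025 ]), 'grasp_force': 0.0, 'width': 0.09429342072539429}
top nut [(array([0.4797, 0.3355, 0.0111]), 0.83), (array([ 0.4882, -0.0551,  0.0265]), 0.36)]
   cut 0.7 254 px 133.0 222.0 med [0.4776 0.335  0.0225] min [0.4559 0.3122 0.001 ] max [0.5002 0.3575 0.0286]
top washer [(array([0.4724, 0.1105, 0.0066]), 0.52)]
   cut 0.69 270 px 223.0 221.0 med [0.4795 0.109  0.0077] min [0.4529 0.0824 0.0025] max [0.5042 0.1356 0.0123]
top bolt [(array([ 0.4751, -0.3327,  0.0152]), 0.52)]
top bush [(array([ 0.4904, -0.0585,  0.0274]), 0.43), (array([ 0.4771, -0.335 ,  0.0144]), 0.24)]
   cut 0.7 135 px 289.0 214.0 med [ 0.4918 -0.0575  0.0428] min
[... 1497 characters left out ...]
 bin_nuts [(array([0.6322, 0.2351, 0.0007]), 0.72)]
   cut 0.66 3115 px 172.0 226.0 med [0.6727 0.2441 0.0109] min [ 0.579   0.1732 -0.002 ] max [0.7492 0.3041 0.0497]
side bin_washers [(array([ 0.6263, -0.0745,  0.0003]), 0.92)]
   cut 0.72 2246 px 238.0 161.0 med [ 0.6702 -0.0742  0.0117] min [ 0.5739 -0.1594 -0.0029] max [ 0.7462 -0.0077  0.0403]
side bin_bolts [(array([ 0.6263, -0.2355, -0.0007]), 0.62)]
   cut 0.56 240 px 258.0 226.0 med [0.477  0.1173 0.0059] min [ 0.4525  0.0889 -0.0018] max [0.5046 0.1409 0.0097]
side bin_bushes [(array([0.6437, 0.0791, 0.001 ]), 0.84)]
   cut 0.81 2507 px 202.0 191.0 med [0.6849 0.0932 0.0096] min [ 0.5908  0.0217 -0.0017] max [0.762  0.1543 0.055 ]
```

```bash
python3 -c "
import cv2
a=cv2.imread('pics/top1.png')[70:270,90:430]
cv2.imwrite('pics/top1c.png',cv2.resize(a,None,fx=2.3,fy=2.3,interpolation=cv2.INTER_CUBIC))"
```

```text
(no output)
```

View pics/top1c.png

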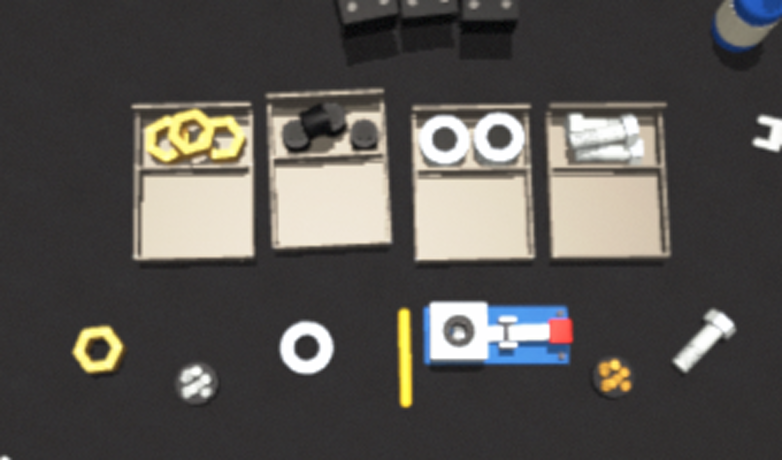

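View pics/side1.png

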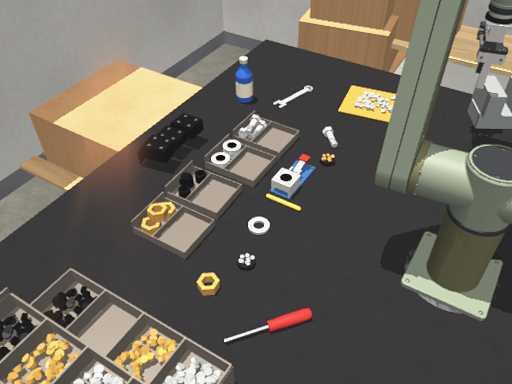

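The top crop shows, left to right, nut (98,350), washer (306,348), bush in the block (459,331), red pad (561,330) and bolt (705,340). The bins run nuts, bushes, washers, bolts. Decoys are two small cups and a yellow pen beside the fixture. The side view agrees. Next: closer wrist views.

Run:
```python
from h import *
np.set_printoptions(precision=4,suppress=True)
tg=[("bolt",[.478,-.332]),("ejector_pad",[.488,-.12]),("washer",[.478,.11]),("nut",[.478,.335])]
tiles=[]
for i,(t,xy) in enumerate(tg):
  for k,off in enumerate([(-.06,0),(-.06,.06)]):
    env.move_pose([xy[0]+off[0],xy[1]+off[1],.22],down(-np.pi/2)); env.hold(.15)
    p=wrist(); C=cloud(p)
    if i==0 and k==0: print(p["T_tool_cam"],p["mtx"])
    np.savez(f"pics/w_{t}_{k}.npz",f=p["frame"],C=C,d=p["depth"])
    if k==0: tiles.append(cv2.resize(p["frame"],(400,300)))
    for tt in ([t] if t!="ejector_pad" else ["ejector_pad","bush"]):
        a=finder.pinpoint(p,tt); b=finder.cut_out(p,tt)
        print(tt,[(x["centre"],round(x["conf"],2)) for x in a[:2]])
        for x in b[:1]:
            m=x["region"]&(p["depth"]>0); q=C[m]; np.save(f"pics/m_{tt}_{k}.npy",x["region"])
            lo,hi=np.percentile(q,2,axis=0),np.percentile(q,98,axis=0)
            print("  cut",round(x["conf"],2),m.sum(),"mid",(lo+hi)/2,"lo",lo,"hi",hi,"zmed",np.median(q[:,2]))
print(env.sense()["clock"])
g=np.vstack([np.hstack(tiles[:2]),np.hstack(tiles[2:])]); cv2.imwrite("pics/w1.png",g[...,::-1])
```

```text
[[ 0.0001 -0.9695 -0.2451  0.0698]
 [ 1.     -0.0001  0.0006  0.0005]
 [-0.0006 -0.2451  0.9695 -0.1807]
 [ 0.      0.      0.      1.    ]] [[332.8326   0.     252.6548]
 [  0.     332.8326 190.4542]
 [  0.       0.       1.    ]]
bolt [([0.4798, -0.3333, 0.0137], 0.78)]
  cut 0.91 1403 mid [ 0.477  -0.3335  0.0172] lo [ 0.4467 -0.3634  0.0015] hi [ 0.5073 -0.3035  0.0328] zmed 0.02252739384059005
bolt [([0.4799, -0.3312, 0.0097], 0.63)]
  cut 0.83 1394 mid [ 0.4775 -0.3335  0.0172] lo [ 0.4486 -0.3633  0.0016] hi [ 0.5064 -0.3037  0.0328] zmed 0.02275280835609561
ejector_pad [([0.4866, -0.1699, 0.0389], 0.77)]
  cut 0.7 1612 mid [ 0.4869 -0.1184  0.0294] lo [ 0.4756 -0.1789  0.0163] hi [ 0.4983 -0.0579  0.0425] zmed 0.03020393336145008
bush [([0.4906, -0.0591, 0.0304], 0.81)]
  cut 0.79 771 mid [ 0.4882 -0.0583  0.0325] lo [ 0.473  -0.0741  0.0182] hi [ 0.5035 -0.0424  0.0469] zmed 0.045154468142823145
ejector_pad [([0.4888, -0.1684, 0.0428], 0.61)]
  cut 0.87 1820 mid [ 0.4873 -0.1183  0.0242] lo [ 0.4754 -0.1802  0.0059] hi [ 0.4992 -0.0565  0.0425] zmed 0.02933050566206713
bush [([0.4886, -0.0623, 0.0292], 0.9)]
  cut 0.63 632 mid [ 0.4885 -0.0578  0.0387] lo [ 0.4737 -0.0735  0.0305] hi [ 0.5033 -0.0421  0.0469] zmed 0.04528830937744341
washer [([0.4756, 0.11, 0.0058], 0.9)]
  cut 0.93 1295 mid [0.4765 0.1084 0.0093] lo [0.4512 0.0829 0.0076] hi [0.5017 0.1339 0.0111] zmed 0.009493784072580003
washer [([0.4771, 0.1091, 0.0041], 0.76)]
  cut 0.93 1447 mid [0.4765 0.1091 0.0063] lo [0.4508 0.0827 0.0016] hi [0.5023 0.1356 0.0111] zmed 0.009336097274586341
nut [([0.479, 0.334, 0.0144], 0.56)]
  cut 0.7 903 mid [0.4765 0.3348 0.0203] lo [0.455  0.3122 0.0136] hi [0.498  0.3574 0.027 ] zmed 0.02535121009188701
nut [([0.4783, 0.3363, 0.0157], 0.6)]
  cut 0.6 1082 mid [0.476 0.336 0.016] lo [0.4545 0.3135 0.005 ] hi [0.4975 0.3585 0.027 ] zmed 0.025337561091717253
9.35
```

View pics/w1.png

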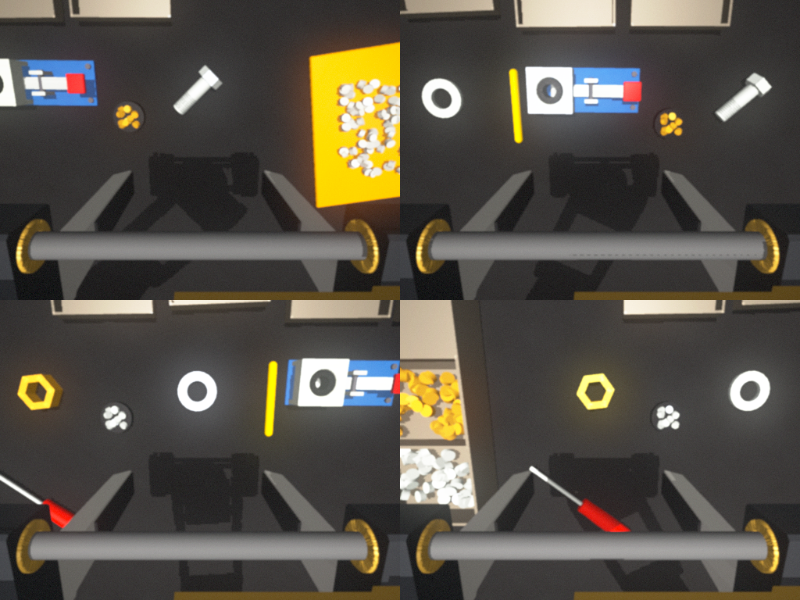

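Each tile shows its target unobstructed, with wide clearance for the fingers: bolt (197,90), fixture (583,90), washer (197,391), nut (595,391). Now I'll get the orientations and floor heights, then grip the nut.

```bash
cat >> h.py <<'E'
def ang(xy,a):  # pick a or a+pi so joint 6 stays small
    j1=np.arctan2(xy[1],xy[0]); return (a-j1+np.pi/2)%np.pi-np.pi/2+j1
def go(xy,z,a): env.move_pose([*xy,z],down(ang(xy,a)))
def pick(xy,z,a,opening,force,up=.14):
    env.command_gripper(opening); go(xy,.10 if z<.04 else .13,a)
    env.move_l([*xy,z+.02],feed=.12); hit=env.move_l([*xy,z],feed=.03,threshold=10)
    env.command_gripper(0.0,force); env.hold(.2); s=env.sense(); w=s["width"]
    env.move_l([*s["position"][:2],up],feed=.12); env.hold(.2); s2=env.sense()
    print("pick hit",hit,"z",s["position"][2].round(4),"w",round(w,4),round(s2["width"],4),"F",s2["grasp_force"],s2["contact_force"].round(1),"t",s2["clock"])
def place(xy,z,a,release,up=.15):
    go(xy,.15,a); env.move_l([*xy,z+.02],feed=.12); hit=env.move_l([*xy,z],feed=.03,threshold=6)
    zz=env.sense()["position"][2]; env.command_gripper(release); env.hold(.1)
    env.move_l([*xy,up],feed=.12); print("place hit",hit,"z",zz.round(4),"t",env.sense()["clock"])
E
cat > geo.py <<'E'
from h import *
np.set_printoptions(precision=4,suppress=True)
def pts(t,src,k): 
    w=np.load(f"pics/w_{src}_{k}.npz"); return w["C"][np.load(f"pics/m_{t}_{k}.npy")&(w["d"]>0)]
for k in (0,1):
    q=pts("nut","nut",k); q=q[q[:,2]>.021][:,:2]
    th=np.deg2rad(np.arange(0,60,1)); 
    W=[sum(np.ptp(np.percentile(q@[np.cos(t+j*np.pi/3),np.sin(t+j*np.pi/3)],[1,99])) for j in range(3))/3 for t in th]
    i=np.argmin(W); print("nut flat angle",np.rad2deg(th[i]),min(W),max(W),"c",(q.max(0)+q.min(0))/2)
    q=pts("bolt","bolt",k); q=q[q[:,2]>.012]; (c,s,a)=cv2.minAreaRect((q[:,:2]*1000).astype(np.float32))
    b=cv2.boxPoints((c,s,a)); e=(b[1]-b[0],b[2]-b[1]); d=max(e,key=np.linalg.norm); d=d/np.linalg.norm(d)
    if d[0]>0: d=-d   # head -> shank
    pr=(q[:,:2]*1000)@d; n=np.array([-d[1],d[0]]); sh=pr>np.percentile(pr,40)
    lat=np.percentile(((q[:,:2]*1000)@n)[sh],[2,98]).mean()
    print("bolt dir",np.rad2deg(np.arctan2(d[1],d[0])),"size",s,"balance",(pr.min()+30)*d+lat*n,"zhead",np.percentile(q[:,2],97))
p=get_image("top");C=cloud(p)
for n,xy in dict(nuts=(.631,.234),washers=(.6245,-.077),bolts=(.6255,-.235),bushes=(.644,.08)).items():
    m=(np.hypot(C[...,0]-xy[0],C[...,1]-xy[1])<.03)&(p["depth"]>0); print(n,"floor z",np.median(C[m][:,2]))
    m=(abs(C[...,0]-xy[0])<.075)&(abs(C[...,1]-xy[1])<.075)&(C[...,2]>.016)&(C[...,2]<.032); q=C[m]; f=abs(q[:,1]-xy[1])>.05
    print("  side walls y mid",(np.median(q[f&(q[:,1]>xy[1])][:,1])+np.median(q[f&(q[:,1]<xy[1])][:,1]))/2)
m=(abs(C[...,0]-.478)<.1)&(abs(C[...,1]-.22)<.02)&(C[...,2]>-.02); print("table",np.median(C[m][:,2]))
E
python3 geo.py
```

```text
nut flat angle 7.0 0.043816554315249084 0.046374457820608804 c [0.4764 0.3348]
bolt dir 134.45932 size (33.47246170043945, 73.50981140136719) balance [ 478.6121 -335.2305] zhead 0.03263538430822372
nut flat angle 8.0 0.044575228970547165 0.04724359008680332 c [0.4764 0.3365]
bolt dir 133.72672 size (34.09098434448242, 71.98637390136719) balance [ 478.0782 -334.5294] zhead 0.032586522788220516
nuts floor z 0.002689234214155355
  side walls y mid 0.2336921119098351
washers floor z 0.0026228243337524217
  side walls y mid -0.07840490208436321
bolts floor z 0.0022744511211091932
  side walls y mid -0.23100168474441019
bushes floor z 0.002790138157936806
  side walls y mid 0.08171960965262606
table 0.00031800855140660136
```

Run:
```python
from h import *
pick([.477,.3355],.005,np.deg2rad(7.5),.075,25)
place([.629,.234],.0085,np.pi/2,.066)
pick([.4768,.1093],.0015,np.pi/2,.080,20)
```

```text
pick hit False z 0.0051 w 0.0464 0.0458 F 24.943872392177582 [-1.  -0.2 -2.1] t 15.3583
place hit False z 0.0083 t 20.7917
pick hit False z 0.0016 w 0.0553 0.0551 F 19.999927282333374 [-0.6  0.  -0.7] t 25.9167
```

Run:
```python
from h import *
place([.6225,-.078],.005,np.pi/2,.074)
pick([.4783,-.3348],.003,np.deg2rad(44.1),.045,35)
place([.624,-.239],.0065,0,.040)
# inspect bays and press pad
env.command_gripper(0.0,20)
go([.4872,-.1698],.10,0); env.move_l([.4872,-.1698,.05],feed=.1)
hit=env.move_l([.4872,-.1698,.020],feed=.03,threshold=22)
print("press",hit,env.sense()["position"],env.sense()["contact_force"])
env.move_l([.4872,-.1698,.12],feed=.12)
env.command_gripper(.06)
env.move_pose([.43,-.06,.20],down(ang((.43,-.06),0.1-np.pi/2))); env.hold(.15)
p=wrist(); save(p,"w2"); C=cloud(p)
for k in range(1): 
  for tt in ["bush","ejector_pad"]:
    print(tt,[(np.round(x["centre"],4),round(x["conf"],2)) for x in finder.pinpoint(p,tt)[:2]])
m=finder.cut_out(p,"bush")
for x in m[:1]:
    q=C[x["region"]&(p["depth"]>0)]; q=q[q[:,2]>.05]; print(len(q),"top c",(np.percentile(q,1,axis=0)+np.percentile(q,99,axis=0))/2,np.ptp(q,axis=0),"z",np.median(q[:,2]) if len(q) else 0)
t=get_image("top"); f=np.vstack([cv2.resize(t["frame"][100:250,120:400],(560,300)),cv2.resize(p["frame"][:200],(560,219))])
cv2.imwrite("pics/c2.png",f[...,::-1]); print(env.sense()["clock"])
```

```text
place hit True z 0.0046 t 32.1583
pick hit False z 0.0032 w 0.0188 0.0189 F 34.97381150722504 [ 0.2  0.4 -1.6] t 39.0417
place hit True z 0.0061 t 43.8833
press True [ 0.48783826 -0.17358292  0.0262816 ] [-4.11666069  0.06862747  8.80559444]
bush [(array([ 0.4875, -0.0629,  0.0448]), 0.75)]
ejector_pad []
771 top c [ 0.48831762 -0.05954598  0.05750891] [0.03369407 0.03359954 0.012074  ] z 0.05982193097402244
50.6167
```

View pics/c2.png

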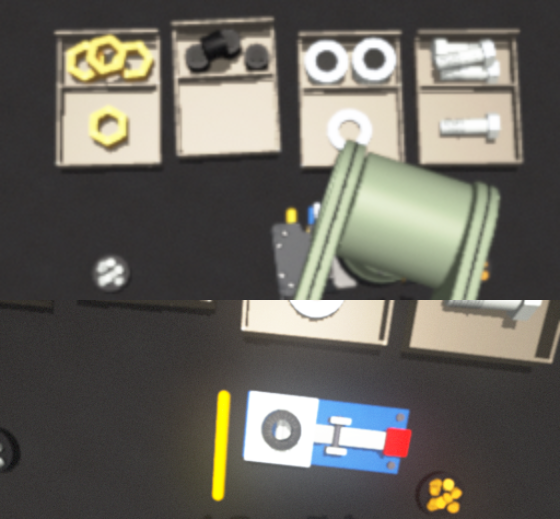

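The upper view shows the nut (108,127), washer (350,130) and bolt (470,127) each lying in its bay. The lower view shows the bush standing proud at (281,430) with the lever pressed down. The measured top height of about 58 mm agrees. Now the bush.

Run:
```python
from h import *
xy=[.4883,-.0588]; a=0
env.command_gripper(.054); go(xy,.12,a); env.move_l([*xy,.07],feed=.1)
print(env.move_l([*xy,.0465],feed=.03,threshold=8), env.sense()["position"])
env.command_gripper(0.0,35); env.hold(.2); s=env.sense(); print(s["width"],s["contact_force"])
env.move_l([*s["position"][:2],.09],feed=.05); env.move_l([*s["position"][:2],.17],feed=.12); env.hold(.2)
s=env.sense(); print(s["width"],s["grasp_force"],s["contact_force"],s["clock"])
p=get_image("side"); 
cv2.imwrite("pics/s2.png",cv2.resize(p["frame"][60:260,180:440],(780,600))[...,::-1])
print([(np.round(x["centre"],4),round(x["conf"],2)) for x in finder.pinpoint(p,"bush")[:2]])
```

```text
False [ 0.48846358 -0.05885934  0.0466047 ]
0.03309206213688204 [2.58823977 1.13575394 1.03935578]
0.03318392170511167 34.99722182750702 [ 0.59192431 -0.40454789 -1.30531791] 56.525
[(array([ 0.4893, -0.0543,  0.1686]), 0.74)]
```

View pics/s2.png

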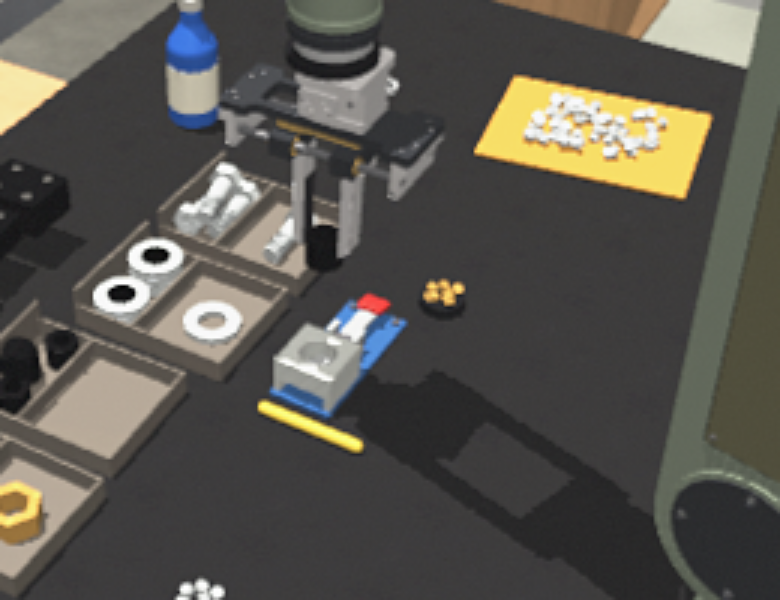

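The bush hangs upright between the fingers at (322,248), and the block's hole is empty. Placing it in the bushes bay.

Run:
```python
from h import *
place([.642,.081],.0190,0,.046)
env.move_pose([.40,-.2,.30],down(ang((.40,-.2),-np.pi/2))); env.command_gripper(.09); env.hold(.3)
for n in("top","side"):
    p=get_image(n); C=cloud(p)
    for t in["nut","washer","bolt","bush"]:
        print(n,t,[(np.round(x["centre"],4),round(x["conf"],2)) for x in finder.pinpoint(p,t)[:3]])
    if n=="top":
        f=cv2.resize(p["frame"][100:250,120:400],(784,420)); cv2.imwrite("pics/f1.png",f[...,::-1])
    else: cv2.imwrite("pics/f2.png",cv2.resize(p["frame"][90:270,120:320],(660,594))[...,::-1])
s=env.sense();print(s["clock"],s["contact_force"])
```

```text
place hit True z 0.0195 t 60.9583
top nut [(array([0.6264, 0.2289, 0.014 ]), 0.64)]
top washer [(array([ 0.618 , -0.0792,  0.0053]), 0.77), (array([ 0.6223, -0.236 ,  0.0022]), 0.63)]
top bolt [(array([ 0.621 , -0.2403,  0.0177]), 0.54)]
top bush [(array([0.6388, 0.084 , 0.0135]), 0.52)]
side nut [(array([0.6254, 0.2314, 0.0146]), 0.73)]
side washer [(array([ 0.6206, -0.0777,  0.0071]), 0.48)]
side bolt [(array([ 0.6246, -0.2369,  0.0155]), 0.73)]
side bush [(array([ 0.6268, -0.0794, -0.0021]), 0.74), (array([0.6419, 0.0831, 0.0211]), 0.43)]
64.0667 [ 0.26058906 -0.14667756 -0.11332538]
```

View pics/f1.png

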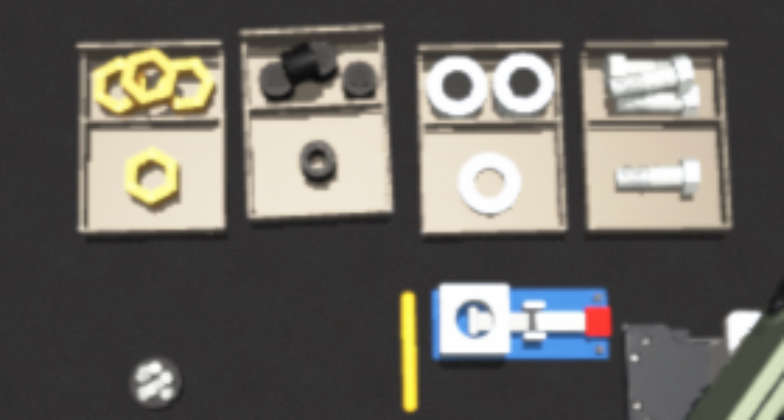

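View pics/f2.png

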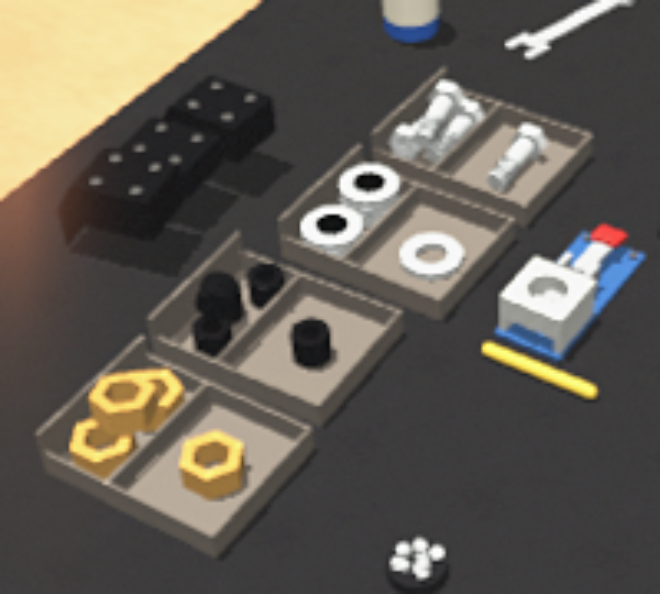

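Both views show all four parts on the floors of their own bays, clear of the walls: nut (152,177), bush (318,162), washer (489,183) and bolt (655,177) in the top view. The bush is upright and the arm is clear of everything.

```bash
python3 -c "
from h import *
print(env.finish_job())"
```

```text
the job is handed in; nothing more can be done
None
```

The nut, washer, bolt and bush are each on the floor of their matching bin's front bay with the gripper clear; I handed the job in at about 64 s of the 128 s allowed, and no verdict came back.

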